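# Fit and lock the keyed tube holder on the mixer head

### The arm

A 6-joint arm with a two-finger parallel gripper is mounted at the origin on the work surface. World frame = base frame: x ahead of the robot, y to its left, z up, the work surface at z = 0. Lengths are in m, angles in rad, forces in N, time in s.
With the tool pointing down it reaches from about 0.275 to 0.875 m from the base axis. Payload 12.5 kg.
Tool frame: the origin (TCP) lies on the centre line of the jaws, within the pads' length; the fingertips stand r.finger_overhang ahead of it and the grasp point (between the pads) lies 3 mm ahead of it (r.finger_overhang is the distance from the TCP to the fingertips, in m); z points along the fingers, y is the line along which they close (so a half turn about z gives the same grasp; the last joint's range is limited). The gripper opens to 85 mm and grips with 20 to 120 N. Pads are 22 mm wide; open, the fingers measure 114 mm over their backs; the gripper's body (76 mm by 85 mm) begins 54 mm behind the grasp point. The pads swing forward as they close: fully open they stand 13 mm farther back than shut.
Start: joints at [1.153, 0.351, 1.652, -0, 1.139, -0.085], TCP at [0.18, 0.52, 0.253] pointing down, gripper open.
Joint ranges: [-2.75, 2.75], [-0.79, 2.1], [0.01, 2.65], [-1.57, 4.71], [0.07, 3.14], [-2.87, 2.87]. Speed limits (rad/s): [2.22, 2.22, 2.79, 3.14, 3.14, 3.14].

### API

Orientations are given as a unit quaternion [x, y, z, w].
In Python, from cell import r, optics gives the robot as it stands. The module is installed in compiled form; this text tells all that it offers. Calls block until the motion is done:
- r.move_to(position, orientation): joint-space move of the TCP to a pose.
- r.move_linear(position, rot=None, vel=0.15): straight line of the TCP; rot=None keeps the orientation; vel is the mean speed in m/s.
- r.set_joints(angles): joint-space move.
- r.set_gripper(opening, squeeze=None): opening from 0.0 (shut) to 1.0 (fully open); squeeze is the grip in N (None keeps the last); returns when the fingers have stopped.
- r.sleep(seconds).
- r.inverse_kinematics(position, orientation): joint angles nearest the present ones, or None.
- optics.get_image(name): name is "scene" or "top" or "wrist"; returns a dict with "pixels" (400x640x3 uint8, red, green, blue), "depth" (400x640 float32, m along the optical axis (not along the pixel's ray), 0 where there is no reading), "fx", "fy", "cx", "cy" (pixels), "camera_from_world" (4x4, takes a point from world to camera coordinates); the wrist camera has in their place "mount" (4x4, takes a point from camera to tool coordinates, whose origin is the TCP and whose axes are the flange's). Camera axes: x right, y down, z forward; pixel columns grow to the right and rows downward; lengths in m; the calibration is good to about 2 mm. The wrist camera is an equidistant fisheye: a pixel r from the principal point sees the ray r / f radians off the axis. A picture is of the moment at which its call begins: read the wrist's pose just before it.
A pose or a line that the arm cannot do raises r.PlanningError and nothing moves.
- r.hand_in(): hands the job in; it is judged then, once.
Readings, each from a call of its own:
- r.current_t(): time.
- r.current_q(): joint angles.
- r.current_qvel(): joint speeds.
- r.current_effort(): joint torques, N m.
- r.current_tool_pos(): TCP position.
- r.current_ee_rot(): TCP orientation.
- r.current_contact_force(): force on the tool from outside, world axes, zero at the start.
- r.current_torque(): the same for the moment, N m.
- r.current_opening(): opening from 0.0 (shut) to 1.0 (fully open).
- r.current_finger_force(): force on a finger pad.
Only numpy, scipy, OpenCV 4.12 (cv2) and the standard library are available. Lean on these libraries where they do the work, as an engineer would, in place of code of your own. Each camera call takes 0.05 s, during which the arm holds its last target. There are 200 camera calls.

### The job

Put the red tube holder on the mixer's D-shaped post, turned so that its tongue points at the sloping nose and it sits fully down on the deck, and let go of it. Then take the blue T-key out of its stand, push it right into the sunken square screw in the sloping nose, turn it clockwise until the screw stops, and put the key back upright, fully down in its stand. Do not disturb the other things on the bench.

Things in the scene. Friction and masses are not known exactly. Their poses are not given: they have to be found in the camera images.
- holder: Red tube holder, loose, 0.15-0.3 kg: block 100 (x) x 44 (y) x 42 mm (z), caps 9 mm higher near its ends. Through bore in its middle, D-shaped: radius 15, flat 10 mm from the axis on the -x side. Origin: bore axis at the underside, z up, x points away from the tongue. Starts upright on the bench. Grip it across its 44 mm width at the middle, about 26 mm above the underside.
- holder_tongue (a point): Outer end of the holder's tongue, at its underside, 66 mm from the holder's origin along -x. The tongue is 16 mm long, 24 mm wide, 8 mm thick, at the bottom of one end of the block, with a yellow stripe on it and another on the block's top on that side.
- mixer: White mixer head, fixed; its place and yaw vary. Base 240 (x, -115 to +125) x 130 x 30 mm (the deck); origin on the bench, z up, axes as those of post_foot, which lies at x = 55 mm. The nose stands on the deck from x = -110 to -24 mm, y +-45 mm; its face slopes 30 degrees, facing -x and up, from 52 mm above the bench at the front to 98 mm near the post.
- post_foot (a point): Foot of the mixer's vertical steel D post, on its axis, on the deck 30 mm above the bench. Post: radius 14, flat 9 mm from the axis on the -x side, 30 mm tall, top 6 mm tapered. z up; x points away from the sloping nose. A seated holder has its origin here and its x along this x.
- screw_seat (a point): Bottom of the screw's square socket, sunk in the nose; turns with the screw. z: outwards along the screw axis, 30 degrees from vertical, leaning to the mixer's -x. x, y: square to the socket walls. Socket 13.6 mm square, 13 mm deep, then a 4 mm flare to 17 mm; above it a 27 mm square recess up to the sloping face, 42 mm from this point along z, framed in orange.
- screw (a joint): Turn of the screw in rad: 0 to 1.3, growing clockwise as seen from outside (looking down into the recess); starts between 0 and 0.3; 1.3 is the hard stop (fully tight). It stays where it is left; friction about 0.1 N m.
- jaw_tip (a point): Lower front edge of the orange clamp jaw, which comes out of the nose 11 mm above the deck, towards the post: driven by the screw, 14 mm of travel, it moves over the tongue of the seated holder with a 3 mm gap.
- key: T-key, loose, 0.14 kg; starts upright in its stand. Origin: tip; z along the shaft to the handle. Tip 12 mm square (sides along x, y), tapered to 8.6 mm over the last 4 mm, square to z = 30, above that a 14 mm round shaft; blue bar handle at z = 100-120, 90 mm long (x), 16 mm wide (y): grip it across, at the middle. Fits the screw in any quarter turn; pushed home its origin is at screw_seat.
- stand_floor (a point): Bottom of the key's hole in the fixed grey key stand (block 70 x 70 x 60 mm high): 10 mm above the bench, on the hole's axis, z up. The hole is 22 mm in diameter, 50 mm deep, with a 3 mm chamfer at its mouth. The key stands in it with its origin here.
- reagent: Bystander: clear bottle with orange cap, 72 mm diameter, 160 mm tall; origin at the underside's centre, z up.
- amber: Bystander: amber bottle with orange cap, 68 mm diameter, 140 mm tall; origin at the underside's centre, z up.
- dish: Bystander: clear Petri dish, 94 mm diameter, 16 mm tall; origin at the underside's centre.
- pipette: Bystander: pipette lying on the bench, about 210 mm long along its x, 26 mm wide, 22 mm tall; origin under its middle.
- tube_rack: Bystander: red tube rack with eight holes, 110 x 75 x 40 mm; origin at the underside's centre.
- tip_box: Bystander: blue box with clear lid, 122 x 84 x 65 mm; origin at the underside's centre.
- spray: Bystander: white spray bottle with green head, 68 mm diameter, 191 mm tall; origin at the underside's centre, z up.
Mind the look-alikes: they are no part of the job. What is meant by the key is not orange, and is the larger of those in its own colour. What is shaped like the holder but green is not meant.

How it is judged:
By the outcome, as a careful person would: the job done as asked, in the order asked, and still so for the second after the job is handed in, with the robot touching nothing.
It also fails if it takes over 67 s, if anything falls off the work surface, if the arm or the gripper's body presses on something with over 40 N, if the wrist force passes 120 N, or if a joint passes its speed limit or range.

## Working session

There is one attempt and no reset: what is moved stays moved. The work goes in short steps, each a Python script; the robot and the scene stay as the last script left them, time stands still between calls to the robot, and variables do not carry over. Pictures are saved under pics/ and viewed, at most 10 in all, crops included, and the job is handed in when it is done.

```bash
mkdir -p pics; python3 - <<'E'
from cell import r, optics
import numpy as np, cv2
for n in ("scene","top"):
    im=optics.get_image(n); np.savez(n+".npz",**im)
    cv2.imwrite(f"pics/{n}0.png",cv2.cvtColor(im["pixels"],cv2.COLOR_RGB2BGR))
    print(n,im["fx"],im["fy"],im["cx"],im["cy"],im["camera_from_world"].round(4).tolist())
print(r.current_t(),r.finger_overhang,r.current_ee_rot(),r.current_tool_pos())
E
```

```text
scene 469.73529497433697 469.73529497433697 325.1462772800556 198.88381683150337 [[-0.6901, 0.7236, -0.0089, 0.3565], [0.5286, 0.4956, -0.6892, -0.2482], [-0.4943, -0.4803, -0.7245, 1.6459], [0.0, 0.0, 0.0, 1.0]]
top 370.1859213456764 370.1859213456764 325.19788078660264 192.521321714111 [[-0.0154, -0.9998, -0.008, -0.0108], [-0.9817, 0.0167, -0.1897, 0.5168], [0.1898, 0.0049, -0.9818, 1.2479], [0.0, 0.0, 0.0, 1.0]]
0.1 0.022 [ 1.65610802e-01  9.86191043e-01 -5.21895798e-04 -1.30065555e-04] [0.17953373 0.51958883 0.25279262]
```

View pics/scene0.png

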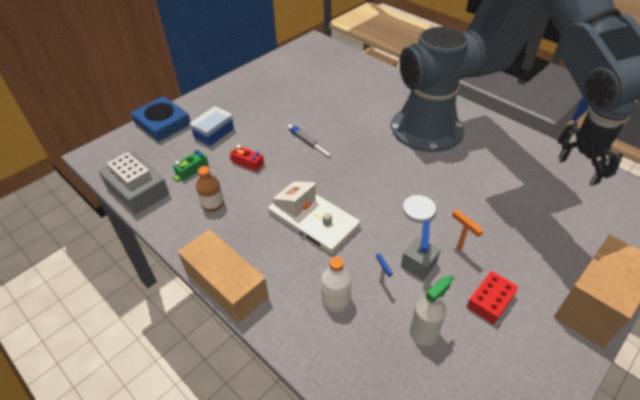

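View pics/top0.png

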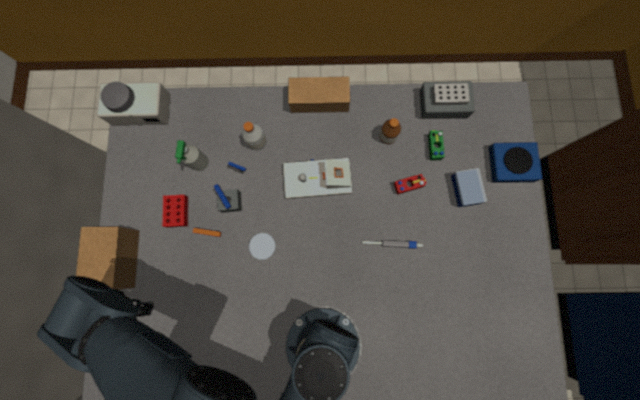

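The scene view shows the holder candidates: red at (247,156), green at (190,164) and the red rack at (493,297). The key candidates are blue in the grey stand at (425,237), a small blue one at (383,263) and an orange one at (467,222). In the top view, the red holder is at (410,184), the green one at (437,145) and the rack at (175,211). The blue key in its stand is at (222,197), the small blue key at (237,167), the orange key at (206,232), and the mixer at (317,178) with its nose to the right. I choose the red holder at top (410,184) and the blue key in the stand at top (222,197), and will check both with close wrist views.

```bash
cat > h.py <<'E'
from cell import r, optics
import numpy as np, cv2
from scipy.spatial.transform import Rotation as R
def hit(o,d,z): return o+d*((z-o[2])/d[2])
def ray_fixed(im,u,v):
    T=np.linalg.inv(im["camera_from_world"]); d=T[:3,:3]@[(u-im["cx"])/im["fx"],(v-im["cy"])/im["fy"],1]
    return T[:3,3],d
def shot():
    p=np.array(r.current_tool_pos()); q=np.array(r.current_ee_rot()); im=dict(optics.get_image("wrist"))
    T=np.eye(4); T[:3,:3]=R.from_quat(q).as_matrix(); T[:3,3]=p
    im["T"]=T@im["mount"]; return im
def ray_w(im,u,v):
    x=(u-im["cx"])/im["fx"]; y=(v-im["cy"])/im["fy"]; t=np.hypot(x,y); s=np.sinc(t/np.pi)
    return im["T"][:3,3], im["T"][:3,:3]@np.array([x*s,y*s,np.cos(t)])
def pix_w(im,P):
    c=np.linalg.inv(im["T"])@np.append(P,1); rho=np.hypot(c[0],c[1]); t=np.arctan2(rho,c[2])
    return im["cx"]+im["fx"]*t*c[0]/rho, im["cy"]+im["fy"]*t*c[1]/rho
def down(yaw): # tool z down, tool y axis at heading yaw+90deg, tool x along yaw
    return (R.from_euler('z',yaw)*R.from_euler('x',np.pi)).as_quat()
def save(im,name): cv2.imwrite("pics/"+name,cv2.cvtColor(im["pixels"],cv2.COLOR_RGB2BGR))
E
python3 - <<'E'
from h import *
im=dict(np.load("top.npz"))
for n,u,v,z in [("holder",410,184,.045),("green",437,145,.04),("stand",229,200,.06),("keyhandle",222,197,.12),("post",303,178,.06),("nose",338,173,.08),("mixer c",317,180,.03)]:
    print(n,hit(*ray_fixed(im,u,v),z).round(3))
w=shot(); print(w["mount"].round(4).tolist(),w["fx"],w["cx"],w["cy"])
q=r.current_ee_rot(); print(R.from_quat(q).as_matrix().round(2).tolist())
for p in [(.5,-.12,.35),(.5,.1,.35),(.5,-.2,.33),(.42,.25,.35)]:
    print(p,[ (lambda a: None if a is None else np.round(a,2).tolist())(r.inverse_kinematics(p,down(y))) for y in (0,1.57)])
E
```

```text
holder [ 0.543 -0.319  0.045]
green [ 0.686 -0.425  0.04 ]
stand [0.494 0.315 0.06 ]
keyhandle [0.494 0.322 0.12 ]
post [0.568 0.058 0.06 ]
nose [ 0.579 -0.065  0.08 ]
mixer c [0.566 0.01  0.03 ]
[[-0.0017, -0.9605, -0.2784, 0.0705], [1.0, -0.0016, -0.0005, -0.0007], [0.0, -0.2784, 0.9605, -0.1199], [0.0, 0.0, 0.0, 1.0]] 309.70691628693146 319.6166595382011 205.83741710118568
[[-0.95, 0.33, -0.0], [0.33, 0.95, -0.0], [0.0, -0.0, -1.0]]
(0.5, -0.12, 0.35) [[-0.33, 0.2, 1.61, -0.0, 1.33, 1.24], [-0.33, 0.2, 1.61, 0.0, 1.33, -0.33]]
(0.5, 0.1, 0.35) [[0.11, 0.19, 1.62, -0.0, 1.33, 1.68], [0.11, 0.19, 1.62, -0.0, 1.33, 0.11]]
(0.5, -0.2, 0.33) [[-0.47, 0.26, 1.58, -0.0, 1.3, 1.1], [-0.47, 0.26, 1.58, 0.0, 1.3, -0.47]]
(0.42, 0.25, 0.35) [[0.44, 0.15, 1.67, -0.0, 1.32, 2.01], [0.44, 0.15, 1.67, -0.0, 1.32, 0.44]]
```

```bash
python3 - <<'E'
from h import *
import pickle
S={}
for n,p in [("stand",(.46,.29,.25)),("mix",(.565,.03,.25)),("nose",(.575,-.2,.27)),("hold",(.543,-.319,.2))]:
    r.move_to(p,down(1.5708)); S[n]=shot(); print(n,r.current_t(),np.round(r.current_tool_pos(),3))
pickle.dump(S,open("S.pkl","wb"))
im=np.vstack([np.hstack([S["stand"]["pixels"],S["mix"]["pixels"]]),np.hstack([S["nose"]["pixels"],S["hold"]["pixels"]])])
# crops: 400x300 each around centre
c=lambda n:S[n]["pixels"][50:350,120:520]
m=np.vstack([np.hstack([c("stand"),c("mix")]),np.hstack([c("nose"),c("hold")])])
cv2.imwrite("pics/m1.png",cv2.cvtColor(m,cv2.COLOR_RGB2BGR))
E
```

```text
stand 1.5583 [0.459 0.291 0.25 ]
mix 2.6917 [0.565 0.031 0.25 ]
nose 3.6583 [ 0.575 -0.198  0.27 ]
hold 4.3333 [ 0.544 -0.318  0.201]
```

View pics/m1.png

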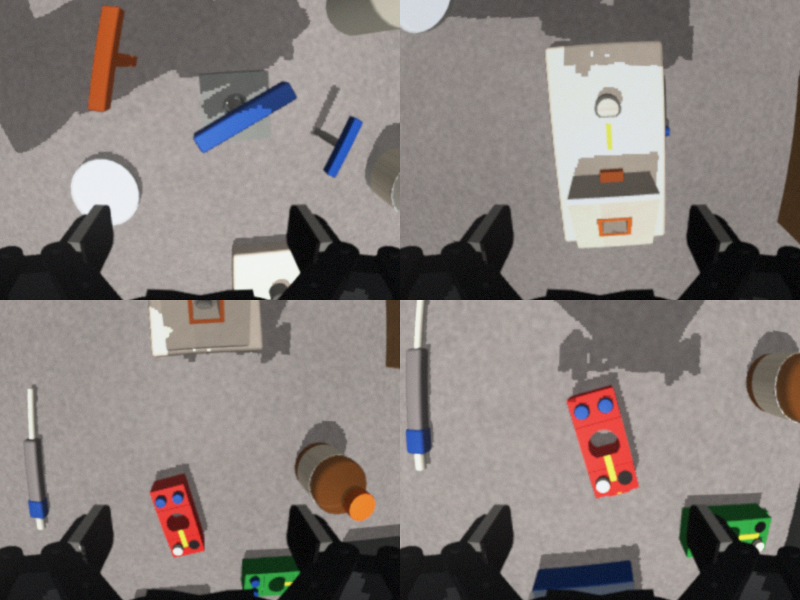

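The composite (four 400x300 crops) shows the chosen things up close. At top left, the large blue T-handle (245,118) stands in the grey block, with the smaller blue key (345,145) and the orange key (105,60) beside it. At top right is the mixer: D-post (608,105), nose, orange jaw (612,176), recess frame (615,227). At bottom right is the red holder (603,440), its yellow stripe toward the bottom, i.e. world −y, with the green one at (730,525). The choices hold.

```bash
cat >> h.py <<'E'
def cloud(im):
    v,u=np.mgrid[0:400,0:640]; x=(u-im["cx"])/im["fx"]; y=(v-im["cy"])/im["fy"]; t=np.hypot(x,y); s=np.sinc(t/np.pi)
    k=im["depth"]/np.cos(t); c=np.stack([x*s*k,y*s*k,im["depth"]],-1)
    return c@im["T"][:3,:3].T+im["T"][:3,3]
def hsv(im): return cv2.cvtColor(im["pixels"],cv2.COLOR_RGB2HSV)
def blob(m,near=None):
    n,l,s,c=cv2.connectedComponentsWithStats(m.astype(np.uint8)); a=s[1:,4].astype(float)
    if near is not None: a=-np.hypot(*(c[1:]-near).T)+1e-9*a; a[s[1:,4]<8]=-1e9
    i=1+np.argmax(a); return l==i
def rect(P):
    return cv2.minAreaRect((P[:,:2]*1000).astype(np.float32))
E
python3 - <<'E'
from h import *
import pickle
S=pickle.load(open("S.pkl","rb"))
def rep(n,im,m,zl,zh):
    P=cloud(im); z=P[...,2]; k=m&(im["depth"]>0)&(z>zl)&(z<zh); Q=P[k]
    print(n,k.sum(),"rect",np.round(np.hstack([*rect(Q)]),1),"z med",np.median(Q[:,2]).round(4),"mean",Q.mean(0).round(4)); return Q
im=S["hold"]; H=hsv(im); red=((H[...,0]<6)|(H[...,0]>174))&(H[...,1]>170)&(H[...,2]>60)
b=blob(red); b=cv2.morphologyEx(b.astype(np.uint8),cv2.MORPH_CLOSE,np.ones((25,25)))>0
rep("holder>25",im,b,.025,.06); rep("holder 36-47",im,b,.036,.046); rep("all",im,b,0.0,.07)
yl=(abs(H[...,0].astype(int)-29)<5)&(H[...,1]>150)&b; rep("yellow",im,yl,.0,.06)
blu=(abs(H[...,0].astype(int)-113)<8)&(H[...,1]>100)&b; rep("bluetubes",im,blu,.0,.09)
im=S["mix"]; P=cloud(im); H=hsv(im); box=(abs(P[...,0]-.565)<.1)&(abs(P[...,1]-.0)<.16)
rep("deck",im,box,.024,.036); rep("all",im,box,.012,.2)
rep("post",im,box&(np.hypot(P[...,0]-.57,P[...,1]-.058)<.04),.054,.066)
org=(H[...,0]<14)&(H[...,1]>140)&box
for zl,zh in ((.035,.06),(.06,.12)): rep("orange",im,org,zl,zh)
yl=(abs(H[...,0].astype(int)-29)<5)&(H[...,1]>150)&box; rep("deck stripe",im,yl,0,.06)
im=S["stand"]; P=cloud(im); H=hsv(im); 
box=(abs(P[...,0]-.494)<.08)&(abs(P[...,1]-.315)<.08); rep("stand",im,box,.05,.066)
bl=blob((abs(H[...,0].astype(int)-110)<10)&(H[...,1]>120)); rep("handle",im,bl,.11,.14);rep("handleall",im,bl,.0,.2)
E
```

```text
holder>25 4158 rect [ 547.2 -318.1   42.5  100.3   15.4] z med 0.0414 mean [ 0.5467 -0.3155  0.042 ]
holder 36-47 3548 rect [ 547.2 -318.1   42.5  100.3   15.4] z med 0.0413 mean [ 0.5476 -0.3168  0.0413]
all 4425 rect [ 549.2 -325.4   42.5  115.4   15.4] z med 0.0414 mean [ 0.5467 -0.3162  0.0401]
yellow 60 rect [ 553.1 -340.5    5.2   25.1   15.4] z med 0.042 mean [ 0.5534 -0.3411  0.0419]
bluetubes 295 rect [ 537.5 -283.4   33.4   11.3   15.2] z med 0.0503 mean [ 0.5374 -0.2832  0.0501]
deck 15613 rect [578.7  11.4 137.1 239.4   3.8] z med 0.0292 mean [0.5731 0.0484 0.0292]
all 22283 rect [578.8  11.4 137.4 239.4   3.8] z med 0.0297 mean [0.5749 0.0237 0.0425]
post 468 rect [572.8  62.7  22.8  27.7  87.9] z med 0.0589 mean [0.5723 0.0625 0.0583]
orange 275 rect [581.9 -35.9  26.1  59.4  12.2] z med 0.0521 mean [ 0.5775 -0.0142  0.0518]
orange 231 rect [580.4 -64.   34.3  29.9   5.4] z med 0.0772 mean [ 0.5807 -0.0629  0.076 ]
deck stripe 5 rect [574.9  24.3   0.6  14.9   4.6] z med 0.0307 mean [0.575  0.0228 0.0308]
stand 2838 rect [495.4 322.5  70.3  71.3   4.4] z med 0.0592 mean [0.4933 0.3309 0.0592]
handle 2267 rect [495.1 322.8  88.1  16.4  31.6] z med 0.129 mean [0.4946 0.3235 0.1285]
handleall 2268 rect [499.5 315.7  88.1  33.1  31.6] z med 0.129 mean [0.4946 0.3235 0.1285]
```

```bash
python3 - <<'E'
from h import *
import pickle
S=pickle.load(open("S.pkl","rb"))
im=S["mix"]; P=cloud(im); H=hsv(im); ok=im["depth"]>0
c0=np.array([.577,.0114]); 
for yaw in np.radians([92.5,93.8,95]):
    ex=np.array([np.cos(yaw),np.sin(yaw)]); ey=np.array([-ex[1],ex[0]]); D=P[...,:2]-c0; a=D@ex; b=D@ey
    k=ok&(P[...,2]>.022)&(P[...,2]<.036)&(abs(a)<.15)&(abs(b)<.09)
    A,B=a[k],b[k]; bins=[(lo,lo+.03) for lo in np.arange(-.09,.12,.03)]
    print(np.degrees(yaw).round(1),"left",[round(1e3*np.percentile(B[(A>l)&(A<h)],99.5),1) for l,h in bins],"right",[round(1e3*np.percentile(B[(A>l)&(A<h)],.5),1) for l,h in bins],"end+",[round(1e3*np.percentile(A[(B>l)&(B<l+.03)],99.5),1) for l in (-.06,-.03,0,.03)])
k=ok&(P[...,2]>.055)&(P[...,2]<.068)&(np.hypot(P[...,0]-.572,P[...,1]-.06)<.03)
q=P[k][:,:2]; (c,rad)=cv2.minEnclosingCircle((q*1000).astype(np.float32)); print("post top circle",c,rad,k.sum())
k=ok&(P[...,2]>.04)&(P[...,2]<.068)&(np.hypot(P[...,0]-.572,P[...,1]-.06)<.03)
(c,rad)=cv2.minEnclosingCircle((P[k][:,:2]*1000).astype(np.float32)); print("post circle",c,rad,k.sum())
org=(H[...,0]<14)&(H[...,1]>140)&ok&(P[...,2]>.055)&(abs(P[...,1]+.065)<.03)&(abs(P[...,0]-.58)<.04)
Q=P[org]; cc=Q.mean(0); n=np.linalg.svd(Q-cc)[2][2]; print("frame",cc.round(4),"normal",n.round(3),np.percentile(Q,[1,99],axis=0).round(4).tolist())
# nose face plane
k=ok&(abs(P[...,0]-.58)<.035)&(P[...,1]>-.10)&(P[...,1]<-.03)&(P[...,2]>.055)&~org; 
Q=P[k]; best=0
rng=np.random.default_rng(0)
for _ in range(300):
    s=Q[rng.choice(len(Q),3,False)]; n=np.cross(s[1]-s[0],s[2]-s[0]); n/=np.linalg.norm(n)+1e-12; m=abs((Q-s[0])@n)<.0012
    if m.sum()>best: best=m.sum(); M=m
f=Q[M]; n=np.linalg.svd(f-f.mean(0),full_matrices=False)[2][2]; n*=np.sign(n[2]); print("face n",n.round(4),"yaw of -x",np.degrees(np.arctan2(n[1],n[0])).round(2),"tilt",np.degrees(np.arccos(n[2])).round(2),f.mean(0).round(4),best)
# grasp
yaw=np.radians(105.4); x,y=.5472,-.3181
r.move_to((x,y,.12),down(yaw)); r.move_linear((x,y,.029),vel=.12); r.set_gripper(0.3,60)
print("open",r.current_opening(),r.current_finger_force(),r.current_tool_pos())
r.move_linear((x,y,.15),vel=.2); print(r.current_opening(),r.current_finger_force(),r.current_contact_force(),r.current_t())
E
```

```text
92.5 left [np.float64(64.8), np.float64(64.8), np.float64(65.2), np.float64(65.4), np.float64(66.0), np.float64(66.7), np.float64(67.2)] right [np.float64(-65.1), np.float64(-64.6), np.float64(-63.8), np.float64(-66.4), np.float64(-63.8), np.float64(-62.7), np.float64(-60.1)] end+ [np.float64(119.4), np.float64(118.2), np.float64(117.6), np.float64(117.4)]
93.8 left [np.float64(66.2), np.float64(65.8), np.float64(65.5), np.float64(64.9), np.float64(65.0), np.float64(64.8), np.float64(65.0)] right [np.float64(-63.6), np.float64(-63.5), np.float64(-63.5), np.float64(-66.8), np.float64(-64.6), np.float64(-64.1), np.float64(-62.6)] end+ [np.float64(118.2), np.float64(117.9), np.float64(117.9), np.float64(118.5)]
95.0 left [np.float64(67.6), np.float64(67.0), np.float64(65.7), np.float64(64.7), np.float64(64.1), np.float64(63.2), np.float64(62.9)] right [np.float64(-62.2), np.float64(-62.6), np.float64(-63.2), np.float64(-67.0), np.float64(-65.3), np.float64(-65.5), np.float64(-64.7)] end+ [np.float64(117.1), np.float64(117.6), np.float64(118.4), np.float64(119.4)]
post top circle (572.5662231445312, 60.78266143798828) 13.601744651794434 430
post circle (572.7090454101562, 60.52542495727539) 14.317831039428711 514
frame [ 0.5807 -0.0629  0.0759] normal [-0.043  0.515 -0.856] [[0.5629, -0.0793, 0.0657], [0.5981, -0.0488, 0.0847]]
face n [ 0.033  -0.4987  0.8662] yaw of -x -86.22 tilt 29.98 [ 0.5792 -0.0599  0.0769] 1868
open 0.5065748556975781 62.22726150183007 [ 0.54743431 -0.31829028  0.02963012]
0.5063459986196095 61.26486491644755 [-0.36795783  0.56116696 -2.62510333] 6.8833
```

```bash
python3 - <<'E'
from h import *
yaw=np.radians(93.8); p=np.array([.5727,.0604])
r.move_to((p[0],p[1],.15),down(yaw)); r.sleep(.2)
im=shot(); save(im,"held.png"); P=cloud(im); H=hsv(im); t=np.array(r.current_tool_pos()); print(t,r.current_t())
red=((H[...,0]<6)|(H[...,0]>174))&(H[...,1]>150)&(H[...,2]>50)&(im["depth"]>0)
T=np.eye(4); T[:3,:3]=R.from_quat(r.current_ee_rot()).as_matrix(); T[:3,3]=t
L=(P-t)@T[:3,:3]  # tool frame
k=red&(abs(L[...,0])<.08)&(abs(L[...,1])<.06)&(L[...,2]<.05)&(L[...,2]>-.04); Q=L[k]
print(k.sum(),rect(Q),np.percentile(Q,[1,50,99],axis=0).round(4).tolist())
for lo,hi in ((-.05,-.02),(.02,.05)):
    s=Q[(Q[:,0]>lo)&(Q[:,0]<hi)]; print(lo,len(s),(np.percentile(s[:,1],[1,99])*1e3).round(1) if len(s) else "")
E
```

```text
[0.57282495 0.05972799 0.14996571] 8.55
16045 ((11.636016845703125, 0.13585853576660156), (51.65523910522461, 76.65971374511719), 89.654541015625) [[-0.0236, -0.0215, -0.013], [0.0172, 0.0001, -0.0114], [0.0497, 0.0213, 0.0253]]
-0.05 628 [-21.5  21.2]
0.02 7302 [-21.1  20.9]
```

View pics/held.png

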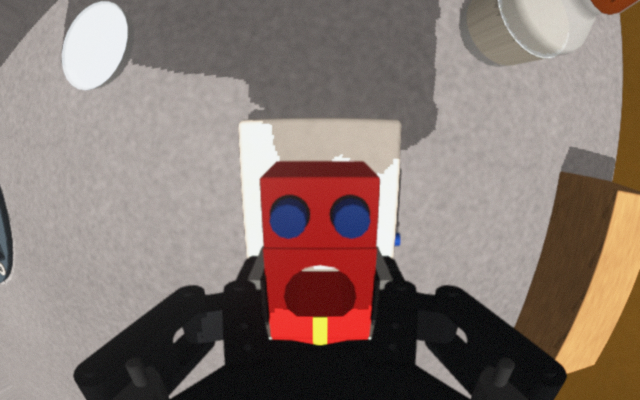

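The view shows the holder square in the jaws, with its bore at (320,290) and the stripe toward the nose, above the deck. I'll lower it in small steps while watching the force.

```bash
python3 - <<'E'
from h import *
x,y=.5727,.0609
r.move_linear((x,y,.095),vel=.15)
print(r.current_tool_pos(), r.current_contact_force())
for z in (.090,.087,.084,.081,.078,.074,.069,.064,.061,.0595):
    r.move_linear((x,y,z),vel=.06); f=np.array(r.current_contact_force()); print(z,np.round(r.current_tool_pos(),4),f.round(1),r.current_t())
    if abs(f[2])>25: break
E
```

```text
[0.57298135 0.06083358 0.09535275] [ 0.7035167  -0.02227572 -2.09817352]
0.09 [0.5729 0.0609 0.0905] [ 0.5 -1.1 -2.5] 9.3167
0.087 [0.5727 0.0609 0.087 ] [-0.1 -0.6 -2.4] 9.5667
0.084 [0.5726 0.0609 0.0838] [-0.2  0.1 -2.6] 9.8167
0.081 [0.5726 0.0609 0.0808] [ 0.1 -0.4 -3. ] 10.0667
0.078 [0.5726 0.0609 0.0778] [-0.2  0.2 -2.9] 10.3167
0.074 [0.5725 0.0609 0.0737] [-0.4 -0.2 -1.8] 10.5667
0.069 [0.5725 0.0609 0.0686] [-0.3  0.3 -2.3] 10.8167
0.064 [0.5725 0.0609 0.0636] [-0.1 -0.3 -3.2] 11.0667
0.061 [0.5726 0.0609 0.0608] [ 0.5  0.3 -1.8] 11.3167
0.0595 [0.5729 0.0609 0.0596] [-0.2 -0.5 -1.6] 11.5667
```

```bash
python3 - <<'E'
from h import *
x,y=.5727,.0609
for z in (.0585,.0575):
    r.move_linear((x,y,z),vel=.06); f=r.current_contact_force(); print(z,np.round(r.current_tool_pos(),4),np.round(f,1))
    if abs(f[2])>12: break
r.set_gripper(1.0); r.move_linear((x,y,.15),vel=.25)
im=shot(); P=cloud(im); H=hsv(im)
red=blob(((H[...,0]<6)|(H[...,0]>174))&(H[...,1]>150)&(H[...,2]>50)&(im["depth"]>0)); k=red&(P[...,2]>.06)&(P[...,2]<.077); print(rect(P[k]),np.percentile(P[k],[5,30,50,95],axis=0)[:,2])
ex=np.array([np.cos(np.radians(93.8)),np.sin(np.radians(93.8)),0])
n=-.5*ex+np.array([0,0,.866]); print(n)
F=np.array([.5808,-.064,.0757]); seat=F-.042*n
M=im["mount"]; best=None
for s in (1,-1):
  for dist in (.25,.28,.31):
    cz=-n; cx=s*np.cross(ex,[0,0,1.]); cy=np.cross(cz,cx); Rt=np.stack([cx,cy,cz],1)@M[:3,:3].T
    pc=seat+n*dist; tp=pc-Rt@M[:3,3]; q=R.from_matrix(Rt).as_quat(); j=r.inverse_kinematics(tp,q)
    print(s,dist,tp.round(3),Rt[:,2].round(2),None if j is None else np.round(j,2))
    if j is not None and best is None: best=(tp,q)
if best:
    up=best[0]+np.array([0,0,.0]); r.move_to(*best); r.sleep(.2); im=shot(); import pickle; pickle.dump(im,open("N.pkl","wb"))
    u,v=map(int,pix_w(im,F)); print(u,v,r.current_t()); c=im["pixels"][v-70:v+70,u-90:u+90]
    cv2.imwrite("pics/nose.png",cv2.cvtColor(cv2.resize(c,None,fx=4,fy=4,interpolation=cv2.INTER_CUBIC),cv2.COLOR_RGB2BGR))
E
```

```text
0.0585 [0.5729 0.0609 0.0596] [-4.6 -0.6 11.1]
0.0575 [0.5729 0.0609 0.0596] [-9.2  0.4 23. ]
((572.8855590820312, 60.476348876953125), (43.14558410644531, 100.28479766845703), 3.7850735187530518) [0.06919723 0.07086402 0.07123058 0.07233488]
[ 0.03313695 -0.49890073  0.866     ]
1 0.25 [ 0.585 -0.13   0.122] [-0.05  0.72 -0.69] [-0.54  0.81  1.44  0.64  1.46 -0.87]
1 0.28 [ 0.586 -0.145  0.148] [-0.05  0.72 -0.69] [-0.56  0.78  1.41  0.63  1.51 -0.85]
1 0.31 [ 0.587 -0.16   0.174] [-0.05  0.72 -0.69] [-0.58  0.76  1.37  0.62  1.57 -0.83]
-1 0.25 [ 0.581 -0.071  0.156] [-0.02  0.24 -0.97] [-0.3   0.56  1.61  0.26  1.07  2.64]
-1 0.28 [ 0.582 -0.086  0.182] [-0.02  0.24 -0.97] [-0.32  0.53  1.58  0.25  1.13  2.64]
-1 0.31 [ 0.583 -0.101  0.208] [-0.02  0.24 -0.97] [-0.34  0.51  1.54  0.24  1.19  2.63]
318 207 14.1833
```

View pics/nose.png

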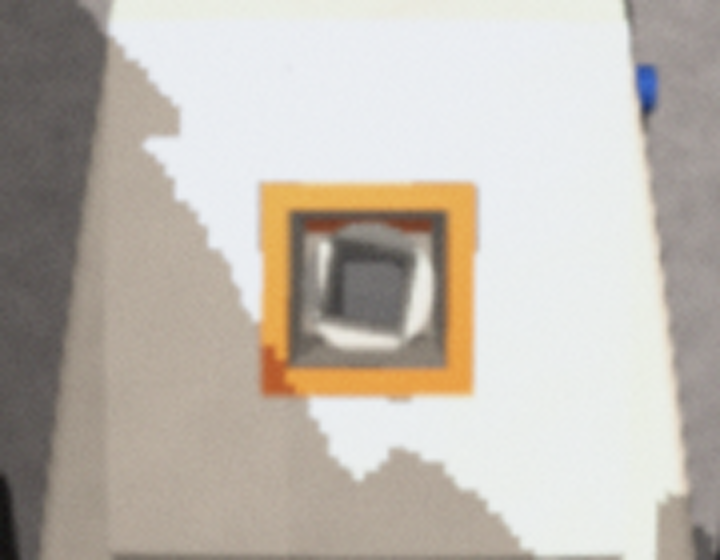

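The crop shows the orange frame centred at about (368,289), upright. The dark square socket inside is at about (369,287), turned a few degrees clockwise. Next I measure its centre and angle.

```bash
python3 - <<'E'
from h import *
import pickle
im=pickle.load(open("N.pkl","rb")); P=cloud(im); H=hsv(im)
ex=np.array([np.cos(np.radians(93.8)),np.sin(np.radians(93.8)),0]); z=np.array([0,0,1.]); n=-.5*ex+.866*z
a=.866*ex+.5*z; b=np.cross(n,a)   # upslope, and left-ish
F=np.array([.5808,-.064,.0757])
org=(H[...,0]<20)&(H[...,1]>140)&(im["depth"]>0)&(np.linalg.norm(P-F,axis=-1)<.03)
D=P-F; A=D@a*1e3;B=D@b*1e3;C=D@n*1e3
print("frame plane",np.median(C[org]), "rect",cv2.minAreaRect(np.stack([A,B],-1)[org&(abs(C)<4)].astype(np.float32)))
face=(abs(A)<40)&(abs(B)<35)&(abs(C)<4)&~org; print("face C",np.median(C[face]),"holes",(im["depth"][face]==0).sum())
for lo,hi in ((-60,-36),(-60,-32),(-60,-28),(-31,-22)):
    k=(im["depth"]>0)&(abs(A)<12)&(abs(B)<12)&(C>lo)&(C<hi)
    if k.sum()>5: print(lo,hi,k.sum(),np.median(C[k]),cv2.minAreaRect(np.stack([A,B],-1)[k].astype(np.float32)),A[k].mean(),B[k].mean())
k=(np.linalg.norm(P-F,axis=-1)<.06)&(abs(A)<16)&(abs(B)<16)
v,u=np.where(k); s=slice(v.min(),v.max()+1),slice(u.min(),u.max()+1)
print(s); np.set_printoptions(linewidth=250)
print(C[s].round(0).astype(int)[::1])
g=H[...,2]; print(g[195:225,305:336])
E
```

```text
frame plane -0.09676652625811386 rect ((-1.4753036499023438, -0.3407268524169922), (34.61277389526367, 34.6512565612793), 0.06749584525823593)
face C -1.0378295356535632 holes 0
-60 -36 384 -43.14552145999393 ((0.15528202056884766, -0.1141519546508789), (22.65188980102539, 23.746978759765625), 0.03256278112530708) 0.12902180310396183 -0.29913239805065023
-60 -32 404 -43.09547368299302 ((-0.07223033905029297, -0.11299991607666016), (23.735654830932617, 23.121789932250977), 89.99452209472656) -0.26573523278409594 -0.29032167359135674
-60 -28 510 -42.77122244554375 ((-0.07223033905029297, -0.11299991607666016), (23.735654830932617, 23.121789932250977), 89.99452209472656) -0.5899716249682342 -0.32027875405968226
-31 -22 500 -26.4800919156381 ((-0.6125698089599609, 0.029954910278320312), (22.750316619873047, 22.859962463378906), 0.098381407558918) -0.9500628064231946 0.014073254878304709
(slice(np.int64(184), np.int64(232), None), slice(np.int64(296), np.int64(343), None))
[[-1  0  0 ...  1 -1  0]
 [-1  0  0 ...  1  0  0]
 [-1  0  0 ...  0  0  0]
 ...
 [ 0 -1  0 ... -1  1  0]
 [-1  1 -1 .
[... 3149 characters left out ...]
159 147 145 142 137 133 131 137 156 192 223 220 203 177 163 150]
 [137 139 158 182 211 227 232 230 230 228 227 225 216 211 205 193 184 182 175 170 165 158 152 161 191 207 187 161 142 143 143]
 [115 115 119 141 181 214 230 232 233 232 234 232 231 230 228 225 225 223 219 212 207 195 180 172 177 173 142 124 120 127 134]
 [110 111 110 124 156 185 213 226 228 228 230 230 230 230 229 230 229 229 228 224 224 216 198 174 162 141 124 127 129 130 133]
 [110 118 125 127 143 161 176 194 204 206 210 211 208 209 211 210 210 210 210 209 208 202 184 159 151 135 129 130 139 133 138]
 [119 129 135 135 137 141 148 152 165 173 175 177 176 176 175 176 176 175 177 177 176 171 156 142 141 140 136 136 134 138 136]]
```

```bash
cat >> h.py <<'E'
ex=np.array([np.cos(np.radians(93.8)),np.sin(np.radians(93.8)),0]); n=-.5*ex+np.array([0,0,.8660254]); a=.8660254*ex+np.array([0,0,.5]); b=np.cross(n,a)
SEAT=np.array([.5808,-.064,.0757])-.001475*a-.00034*b-.0421*n
def tool(phi): # tool x at ccw angle phi (deg, seen from outside) from upslope; tool z = -n
    f=np.radians(phi); x=np.cos(f)*a+np.sin(f)*b; return R.from_matrix(np.stack([x,np.cross(-n,x),-n],1)).as_quat()
E
python3 - <<'E'
from h import *
import pickle
im=pickle.load(open("N.pkl","rb")); g=hsv(im)[...,2].astype(np.uint8)
w=cv2.resize(g[194:227,302:338],None,fx=4,fy=4,interpolation=cv2.INTER_CUBIC)
for th in (120,135,150):
    m=blob(cv2.morphologyEx((w<th).astype(np.uint8),cv2.MORPH_OPEN,np.ones((25,25)))>0); c=cv2.findContours(m.astype(np.uint8),0,1)[0][0]
    print(th,cv2.minAreaRect(c),m.sum())
print("seat",SEAT.round(4))
for k in (0,90):
    print([None if (j:=r.inverse_kinematics(SEAT+h*n,tool(-10+k-t))) is None else np.round(j,2).tolist() for h,t in ((.19,0),(.113,0),(.113,35),(.113,75))])
x,y,yaw=.4952,.3227,np.radians(31.6)
for o in (0,np.pi): print(r.inverse_kinematics((x,y,.123),down(yaw+o)))
r.move_linear(np.array(r.current_tool_pos())+.06*n+[0,0,.05],vel=.25)
r.move_to((x,y,.22),down(yaw)); r.move_linear((x,y,.123),vel=.15); print(r.current_tool_pos()); r.set_gripper(.1,90)
print(r.current_opening(),r.current_finger_force(),np.round(r.current_tool_pos(),4),r.current_contact_force())
r.move_linear((x,y,.25),vel=.2); print(r.current_opening(),r.current_contact_force(),r.current_t())
im=shot(); save(im,"key.png")
E
```

```text
120 ((70.76499938964844, 53.96894836425781), (77.25527954101562, 82.03044128417969), 9.819300651550293) 5946
135 ((71.27600860595703, 53.73200225830078), (81.4823226928711, 87.7433090209961), 10.30484676361084) 6699
150 ((69.5, 50.5), (101.0, 91.0), 90.0) 8138
seat [ 0.5798 -0.0442  0.0385]
[[-0.48, 0.61, 1.45, 0.45, 1.39, -0.53], [-0.43, 0.67, 1.54, 0.48, 1.24, -0.56], [-0.43, 0.67, 1.54, 0.48, 1.24, 0.06], [-0.43, 0.67, 1.54, 0.48, 1.24, 0.75]]
[[-0.48, 0.61, 1.45, 0.45, 1.39, -2.1], [-0.43, 0.67, 1.54, 0.48, 1.24, -2.13], [-0.43, 0.67, 1.54, 0.48, 1.24, -1.52], [-0.43, 0.67, 1.54, 0.48, 1.24, -0.82]]
[ 4.98785541e-01  5.81704640e-01  1.64715265e+00 -4.44089210e-16
  9.12735367e-01  1.51805782e+00]
[ 0.49878554  0.58170464  1.64715265  0.          0.91273537 -1.62353483]
[0.4957136  0.32283164 0.12379938]
0.17334145594776662 87.83199548721313 [0.4953 0.3228 0.1234] [-0.90367726  0.38712842  3.85885489]
0.17031690072156566 [ 0.08278842  0.68679935 -1.60415704] 18.9583
```

View pics/key.png

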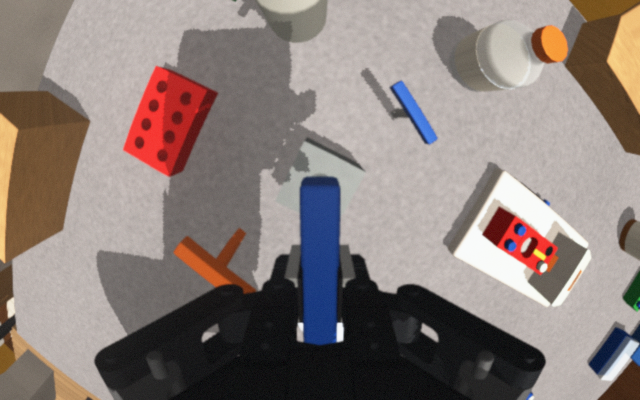

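The key handle is held square at (320,260), and the holder sits on the mixer at (520,240). Now I insert it under force watch.

```bash
python3 - <<'E'
from h import *
q=tool(-10)
r.move_to(SEAT+.2*n,q); r.sleep(.15); e=SEAT+.2*n-np.array(r.current_tool_pos()); print("err",(e@a*1e3).round(2),(e@b*1e3).round(2),r.current_t())
f0=np.array(r.current_contact_force())
r.move_linear(SEAT+.137*n,vel=.12)
for h in (.132,.129,.127,.124,.121,.118,.115,.113,.112,.111):
    r.move_linear(SEAT+h*n,vel=.05); p=np.array(r.current_tool_pos())-SEAT; f=np.array(r.current_contact_force())-f0
    print(h,np.round([p@a*1e3,p@b*1e3,p@n*1e3],1),"f",np.round([f@a,f@b,f@n],1),"t",np.round(r.current_torque()@n,2),r.current_t())
    if f@n>20: break
E
```

```text
err -0.72 0.23 20.9333
0.132 [ -0.    0.  132.1] f [ 0.5 -1.2 -0.4] t -0.04 21.8583
0.129 [0.000e+00 1.000e-01 1.289e+02] f [ 0.3 -0.8  0.8] t 0.01 22.1083
0.127 [  0.    0.  126.9] f [-0.3 -0.9 -0.4] t 0.04 22.3583
0.124 [-0.000e+00  1.000e-01  1.238e+02] f [-0.7 -0.9 -0. ] t 0.03 22.6083
0.121 [0.000e+00 1.000e-01 1.208e+02] f [-0.   0.   0.5] t -0.01 22.8583
0.118 [0.000e+00 1.000e-01 1.178e+02] f [ 0.1 -0.7  0.1] t 0.03 23.1083
0.115 [0.000e+00 1.000e-01 1.148e+02] f [-0.3 -0.6  0.6] t 0.05 23.3583
0.113 [  0.    0.  112.9] f [-0.5 -0.5 -0.1] t -0.0 23.6083
0.112 [ -0.   -0.2 112.6] f [0.7 0.4 6.1] t -0.01 23.8583
0.111 [-1.000e-01 -5.000e-01  1.125e+02] f [ 0.6  1.7 13.8] t -0.02 24.1083
```

```bash
python3 - <<'E'
from h import *
P=SEAT+.1122*n; t0=r.current_torque()@n
phi=-10
while phi>-100:
    phi-=6 if phi>-70 else 2
    r.move_linear(P,tool(phi)); t=r.current_torque()@n-t0; x=R.from_quat(r.current_ee_rot()).as_matrix()[:,0]
    f=np.array(r.current_contact_force())
    print(phi,"act",np.degrees(np.arctan2(x@b,x@a)).round(1),"t",round(t,2),"F",f.round(0),"open",round(r.current_opening(),3),round(r.current_t(),2))
    if abs(t)>.9: break
E
```

```text
-16 act -15.8 t 0.04 F [-1. -2.  6.] open 0.175 24.37
-22 act -21.8 t 0.04 F [-1. -2.  7.] open 0.177 24.62
-28 act -27.8 t 0.02 F [-3. -2.  6.] open 0.172 24.88
-34 act -33.8 t 0.09 F [-3. -3.  7.] open 0.172 25.14
-40 act -39.8 t 0.04 F [-3. -2.  7.] open 0.169 25.4
-46 act -45.8 t 0.01 F [-2. -2.  7.] open 0.169 25.66
-52 act -51.8 t 0.02 F [-2. -3.  8.] open 0.169 25.92
-58 act -57.8 t -0.02 F [-3. -2.  8.] open 0.17 26.18
-64 act -63.8 t 0.01 F [-2. -2.  8.] open 0.169 26.43
-70 act -69.8 t 0.06 F [-2. -2.  8.] open 0.17 26.69
-72 act -71.8 t 0.09 F [-2. -2.  8.] open 0.172 26.94
-74 act -73.8 t 0.09 F [-3. -1.  8.] open 0.168 27.19
-76 act -75.8 t 0.11 F [-4. -1.  9.] open 0.171 27.44
-78 act -77.8 t 0.09 F [-3. -2.  8.] open 0.167 27.69
-80 act -79.8 t 0.07 F [-2. -2.  8.] open 0.17 27.94
-82 act -81.8 t 0.11 F [-3. -2.  9.] open 0.173 28.19
-84 act -83.8 t 0.1 F [-2. -1.  8.] open 0.17 28.44
-86 act -85.8 t 0.09 F [-3. -1.  9.] open 0.172 28.69
-88 act -87.8 t 0.14 F [-3. -0.  8.] open 0.171 28.94
-90 act -89.8 t 0.25 F [-2. -1.  7.] open 0.169 29.19
-92 act -91.8 t 0.28 F [-2. -2.  9.] open 0.164 29.44
-94 act -93.8 t 0.37 F [-3. -1.  8.] open 0.171 29.69
-96 act -95.8 t 0.46 F [-4. -1.  8.] open 0.172 29.94
-98 act -97.8 t 0.37 F [-3. -1.  9.] open 0.172 30.19
-100 act -99.8 t 0.32 F [-2. -2.  9.] open 0.173 30.44
```

```bash
python3 - <<'E'
from h import *
im=shot(); save(im,"turn.png"); P=cloud(im); H=hsv(im)
m=blob((abs(H[...,0].astype(int)-110)<12)&(H[...,1]>120)); D=P-SEAT; Q=np.stack([D@a,D@b,D@n],-1)[m&(im["depth"]>0)]
Q=Q[Q[:,2]>.1]; Q=Q[abs(Q[:,2]-np.median(Q[:,2]))<.004]; print(len(Q),np.median(Q[:,2]),rect(Q)); 
o=(H[...,0]<14)&(H[...,1]>140)&(im["depth"]>0); ax=np.cross([0,0,1.],ex); po=np.array([.5727,.0609,.03])
G=P-po; X=G@ex; Y=G@ax; Z=G[...,2]; k=o&(X>-.09)&(X<-.03)&(abs(Y)<.03)&(Z<.03); print("jaw px",k.sum(),np.percentile(X[k],[50,90,99]) if k.sum() else "", np.median(Z[k]) if k.sum() else "")
E
```

```text
5825 0.11871472722505211 ((-1.7324151992797852, -7.235107421875), (77.72877502441406, 16.05372428894043), 80.43702697753906)
jaw px 1 [-0.03134534 -0.03134534 -0.03134534] 0.027769208187218175
```

View pics/turn.png

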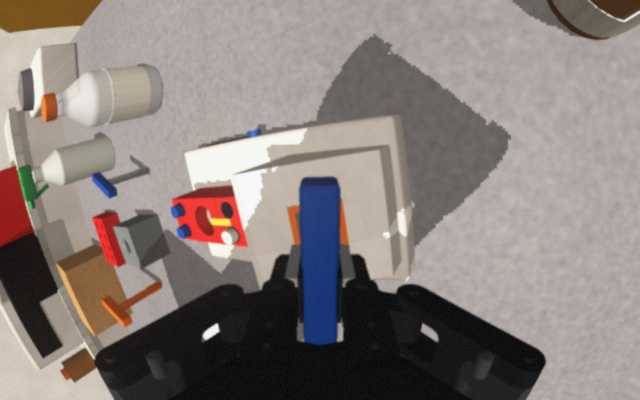

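```bash
python3 - <<'E'
from h import *
P=SEAT+.1122*n
r.set_gripper(.1,120)
def st(phi):
    ts=[];
    for _ in range(4): ts.append(r.current_torque()@n); r.sleep(.03)
    x=R.from_quat(r.current_ee_rot()).as_matrix()[:,0]; p=np.array(r.current_tool_pos())-SEAT
    print(phi,"act",np.degrees(np.arctan2(x@b,x@a)).round(1),"t",np.round(np.mean(ts),2),"F",np.round(r.current_contact_force()),np.round([p@a*1e3,p@b*1e3,p@n*1e3],1),round(r.current_t(),2)); return np.mean(ts)
st(-100)
for phi in (-102,-104,-106,-108,-110):
    r.move_linear(P,tool(phi)); 
    if abs(st(phi))>1.0: break
im=shot(); Pc=cloud(im); H=hsv(im)
m=blob((abs(H[...,0].astype(int)-110)<12)&(H[...,1]>120)); D=Pc-SEAT; Q=np.stack([D@a,D@b,D@n],-1)[m&(im["depth"]>0)]
Q=Q[abs(Q[:,2]-.1187)<.004]; print(rect(Q)[2])
E
```

```text
-100 act -99.7 t 0.3 F [-3. -1.  9.] [6.000e-01 1.000e-01 1.127e+02] 30.84
-102 act -101.7 t 0.44 F [-3. -1.  9.] [7.000e-01 1.000e-01 1.126e+02] 31.23
-104 act -103.8 t 0.16 F [-3. -1. 10.] [7.000e-01 1.000e-01 1.126e+02] 31.61
-106 act -105.7 t 0.44 F [-3. -2. 10.] [7.000e-01 1.000e-01 1.126e+02] 31.99
-108 act -107.8 t 0.06 F [-3. -1.  9.] [7.000e-01 1.000e-01 1.126e+02] 32.38
-110 act -109.7 t 0.3 F [-3. -2.  9.] [7.000e-01 1.000e-01 1.126e+02] 32.76
70.36900329589844
```

```bash
cat >> h.py <<'E'
def jaw(im,dbg=0):
    P=cloud(im); H=hsv(im); G=P-np.array([.5727,.0605,.03]); X=G@ex*1e3; Y=G@np.cross([0,0,1.],ex)*1e3; Z=G[...,2]*1e3
    k=(H[...,0]>5)&(H[...,0]<16)&(H[...,1]>130)&(im["depth"]>0)&(X>-95)&(X<-40)&(abs(Y)<22)&(Z>4)&(Z<35)
    if k.sum()<10: return k.sum()
    return k.sum(),np.percentile(X[k],[1,10,50,90,99]).round(1),np.percentile(Z[k],[5,50,95]).round(1),np.percentile(Y[k],[1,99]).round(1)
E
python3 - <<'E'
from h import *
import pickle
print("jaw before",jaw(pickle.load(open("S.pkl","rb"))["mix"]))
P=SEAT+.1125*n
for phi in (-104,-98,-92,-86,-82):
    r.move_linear(P,tool(phi)); ts=[]
    for _ in range(3): ts.append(r.current_torque()@n); r.sleep(.02)
    print(phi,np.round(np.mean(ts),2),np.round(r.current_contact_force()))
for h in (.118,.13,.20): r.move_linear(SEAT+h*n,vel=.12); print(h,np.round(r.current_contact_force()),r.current_t())
# off-axis view of recess: camera axis -n, seat displaced sideways
M=optics.get_image("wrist")["mount"]; cz=-n; cx=np.cross(ex,[0,0,1.]); cy=np.cross(cz,cx); Rt=np.stack([cx,cy,cz],1)@M[:3,:3].T
pc=SEAT+.31*n+.06*cx-.02*cy
tp=pc-Rt@M[:3,3]; print(tp,"tip",tp+Rt[:,2]*.113)
r.move_to(tp,R.from_matrix(Rt).as_quat()); r.sleep(.15); im=shot(); pickle.dump(im,open("N2.pkl","wb")); print(r.current_t(),"jaw",jaw(im))
u,v=map(int,pix_w(im,SEAT+.02*n)); c=im["pixels"][v-70:v+70,u-90:u+90]; print(u,v)
cv2.imwrite("pics/nose2.png",cv2.cvtColor(cv2.resize(c,None,fx=4,fy=4,interpolation=cv2.INTER_CUBIC),cv2.COLOR_RGB2BGR))
E
```

```text
jaw before (np.int64(285), array([-80.9, -79.7, -74.2, -69.4, -68.8]), array([17.3, 22.1, 23.4]), array([-12.4,  12.7]))
-104 0.08 [-3.  1.  8.]
-98 0.05 [-3. -0.  8.]
-92 0.05 [-2. -0.  7.]
-86 0.08 [-3. -0.  7.]
-82 0.02 [-3. -0.  7.]
0.118 [-1.  5. -2.] 34.5917
0.13 [ 0.  0. -1.] 34.8417
0.2 [-1. -0. -1.] 35.575
[ 0.64544586 -0.1399444   0.18263944] tip [ 0.64004968 -0.05863689  0.1043517 ]
37.1417 jaw 0
257 225
```

View pics/nose2.png

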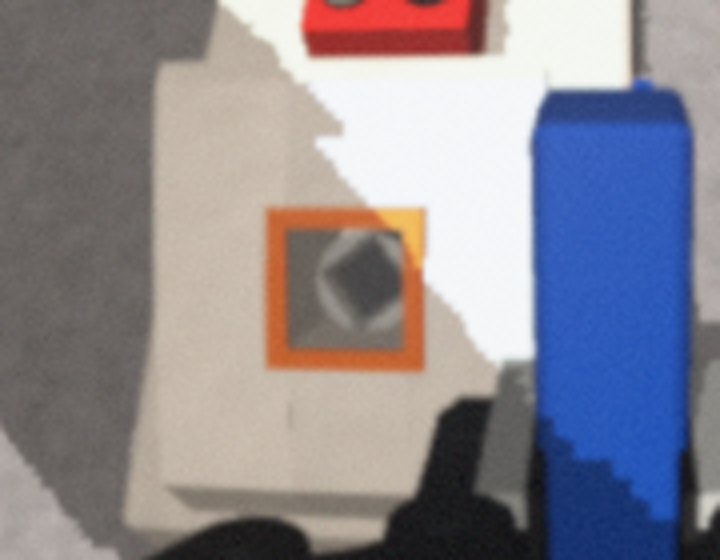

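```bash
python3 - <<'E'
from h import *
import pickle
im=pickle.load(open("N2.pkl","rb")); g=hsv(im)[...,2].astype(np.uint8)
w=cv2.resize(g[205:240,230:275],None,fx=4,fy=4,interpolation=cv2.INTER_CUBIC)
for th in (70,80,90,100,110):
    m=blob(cv2.morphologyEx((w<th).astype(np.uint8),cv2.MORPH_OPEN,np.ones((15,15)))>0); c=cv2.findContours(m.astype(np.uint8),0,1)[0][0]
    print(th,np.round(np.hstack([*cv2.minAreaRect(c)]),1),m.sum())
t=np.array(r.current_tool_pos()); r.move_linear(t+[0,-.03,.08],vel=.3)
r.move_to((.49,.05,.26),down(np.radians(93.8))); r.sleep(.1); im=shot(); print("jaw",jaw(im),r.current_t())
u,v=map(int,pix_w(im,np.array([.58,0,.04]))); print(u,v); u=min(max(u,100),540); v=min(max(v,75),325)
cv2.imwrite("pics/jaw.png",cv2.cvtColor(cv2.resize(im["pixels"][v-75:v+75,u-100:u+100],None,fx=4,fy=4),cv2.COLOR_RGB2BGR))
E
```

```text
Traceback (most recent call last):
  File "h.py", line 29, in blob
    i=1+np.argmax(a); return l==i
        ~~~~~~~~~^^^
ValueError: attempt to get argmax of an empty sequence
```

```bash
python3 - <<'E'
from h import *
import pickle
im=pickle.load(open("N2.pkl","rb")); g=hsv(im)[...,2].astype(np.uint8)
np.set_printoptions(linewidth=200); print(g[212:236,244:270])
t=np.array(r.current_tool_pos()); r.move_linear(t+[0,-.03,.08],vel=.3)
r.move_to((.49,.05,.26),down(np.radians(93.8))); r.sleep(.1); im=shot(); pickle.dump(im,open("J.pkl","wb")); print("jaw",jaw(im),r.current_t())
u,v=map(int,pix_w(im,np.array([.58,0,.04]))); print(u,v); u=min(max(u,100),540); v=min(max(v,75),325)
cv2.imwrite("pics/jaw.png",cv2.cvtColor(cv2.resize(im["pixels"][v-75:v+75,u-100:u+100],None,fx=4,fy=4),cv2.COLOR_RGB2BGR))
E
```

```text
[[138 139 137 141 139 146 144 146 163 182 187 183 183 179 172 163 161 157 156 156 162 175 189 216 235 241]
 [112 113 113 108 111 115 113 126 156 170 171 165 165 156 146 136 125 130 129 119 115 110 130 185 228 241]
 [106 104 102 104 105 105 109 127 148 161 158 154 146 137 123 112 105 123 133 131 123 114 113 173 228 240]
 [104 108 101 103 103 112 124 137 148 147 148 144 127 111 105  96  95 110 128 142 146 140 137 171 220 238]
 [105 106 105 107 111 125 135 145 144 146 138 128 111  97  88  83  83  91 112 132 148 153 150 170 206 232]
 [106 107 107 110 121 133 142 144 143 138 124 111  97  87  82  80  78  81  96 124 144 154 157 174 199 228]
 [107 107 105 118 134 142 145 142 132 120 104  92  84  80  75  77  72  77  88 110 134 151 157 174 192 218]
 [103 107 111 123 139 143 139 128 111  97  92  86  78  77  73  75  77  75  80  93 116 135 152 174 189 205]
 [104 106 115 130 135 132 124 109  95  88  84  76  74  73  74  75  74  78  77  83  97 116 142 171 189 202]
 [106 108 116 129 127 114 103  92  82  81  76  71  75  74  76  72  75  73  73  75  80  97 121 164 191 203]
 [105 110 123 122 112 101  89 
[... 898 characters left out ...]
7  79  90  99 114 134 162 187 199]
 [101 102 107 121 135 149 145 138 127 113 107  92  88  76  74  76  80  84  92 108 122 133 151 169 188 195]
 [105 102 106 111 127 140 149 151 135 123 113 104  92  81  75  79  89  95 110 123 142 150 156 174 189 197]
 [101 101 103 109 119 134 141 146 146 133 120 107  96  88  85  88  97 113 125 142 152 154 155 171 187 197]
 [105 103 106 106 117 126 136 146 147 145 130 112 103  98 101 109 120 138 144 151 152 149 154 163 184 196]
 [103 108 108 113 115 118 126 135 142 144 134 120 111 107 109 125 135 147 150 151 147 144 139 154 180 195]]
jaw (np.int64(412), array([-81.1, -79.4, -69.8, -61. , -60.4]), array([16.5, 22.2, 23.3]), array([-12.2,  13.5])) 38.7667
392 227
```

View pics/jaw.png

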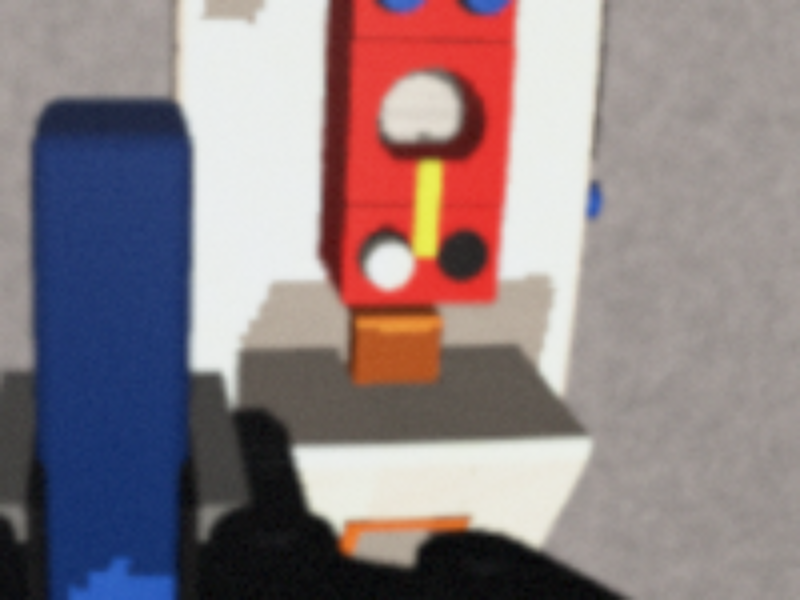

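The jaw's front edge (400,315) is now at X = −60.4 mm, against −68.8 before. That is 8.4 mm, or 0.78 rad, so the socket is at about 55° clockwise. The earlier over-turn ratcheted and dragged the screw back. I'll reinsert at −55° and stop at the torque rise.

```bash
python3 - <<'E'
from h import *
r.move_to(SEAT+.22*n,tool(-55)); r.sleep(.1); f0=np.array(r.current_contact_force()); t0=np.mean([r.current_torque()@n for _ in range(3)])
r.move_linear(SEAT+.134*n,vel=.15); print("t0",t0,r.current_t())
for h in (.129,.124,.118,.1135,.112,.111):
    r.move_linear(SEAT+h*n,vel=.06); p=np.array(r.current_tool_pos())-SEAT; f=np.array(r.current_contact_force())-f0
    print(h,np.round([p@a*1e3,p@b*1e3,p@n*1e3],1),"f",np.round([f@a,f@b,f@n],1))
    if f@n>15: break
def st(phi):
    ts=[]
    for _ in range(3): ts.append(r.current_torque()@n-t0); r.sleep(.02)
    p=np.array(r.current_tool_pos())-SEAT; print(phi,"t",np.round(ts,2),np.round([p@a*1e3,p@b*1e3,p@n*1e3],1),round(r.current_t(),2)); return np.mean(ts)
if h<.1136:
    P=SEAT+.1115*n; hit=0
    for phi in (-61,-67,-72,-76,-80,-82,-84,-86,-88,-90,-92):
        r.move_linear(P,tool(phi)); t=st(phi)
        if phi<-79 and t>.33: break
E
```

```text
t0 0.005385354979241457 40.5
0.129 [ -0.   -0.  129.3] f [-1.1  0.8 -0.3]
0.124 [-0.000e+00  1.000e-01  1.237e+02] f [-1.4  0.4 -0. ]
0.118 [  0.    0.2 117.5] f [ 0.1  1.8 -1.7]
0.1135 [1.000e-01 1.000e-01 1.132e+02] f [-0.1  1.  -1. ]
0.112 [  0.   -0.2 112.7] f [1.  3.4 5.6]
0.111 [  0.   -0.4 112.6] f [ 2.3  4.1 12.5]
-61 t [0.05 0.06 0.04] [  0.3  -0.2 112.7] 42.31
-67 t [0.01 0.03 0.01] [ 3.000e-01 -1.000e-01  1.127e+02] 42.62
-72 t [-0.04  0.    0.06] [ 4.000e-01 -1.000e-01  1.127e+02] 42.92
-76 t [0.06 0.01 0.06] [ 4.000e-01 -1.000e-01  1.127e+02] 43.22
-80 t [ 0.   -0.01  0.  ] [ 4.000e-01 -1.000e-01  1.127e+02] 43.52
-82 t [0.07 0.06 0.11] [ 4.000e-01 -1.000e-01  1.127e+02] 43.82
-84 t [0.05 0.08 0.05] [ 4.000e-01 -1.000e-01  1.127e+02] 44.12
-86 t [0.07 0.09 0.1 ] [ 4.000e-01 -1.000e-01  1.127e+02] 44.42
-88 t [0.18 0.19 0.12] [ 5.000e-01 -1.000e-01  1.127e+02] 44.72
-90 t [0.25 0.17 0.24] [ 5.000e-01 -1.000e-01  1.127e+02] 45.02
-92 t [0.35 0.31 0.3 ] [ 5.000e-01 -1.000e-01  1.127e+02] 45.32
```

```bash
python3 - <<'E'
from h import *
import pickle
r.move_linear(SEAT+.1115*n,tool(-94)); print(np.mean([r.current_torque()@n for _ in range(3)]))
r.move_linear(SEAT+.1126*n,tool(-79)); print(np.mean([r.current_torque()@n for _ in range(3)]))
r.move_linear(SEAT+.118*n,vel=.08); print(np.round(r.current_contact_force()))
r.move_linear(SEAT+.23*n,vel=.2)
r.move_to((.49,.05,.26),down(np.radians(93.8))); r.sleep(.1); im=shot(); pickle.dump(im,open("J2.pkl","wb")); print("jaw",jaw(im),r.current_t())
E
```

```text
0.358303256983348
-0.04083133957786568
[-2.  3.  2.]
jaw (np.int64(361), array([-80.4, -78.7, -70.3, -59.1, -57.4]), array([20.3, 22.1, 23.1]), array([-12. ,  13.6])) 48.0
```

```bash
python3 - <<'E'
from h import *
import pickle
r.move_linear((.49,-.06,.26),vel=.25); r.sleep(.1); im=shot(); pickle.dump(im,open("J3.pkl","wb")); print("cam",im["T"][:3,3],"jaw",jaw(im),r.current_t())
P=cloud(im); H=hsv(im); G=P-np.array([.5727,.0605,.03]); X=G@ex*1e3; Y=G@np.cross([0,0,1.],ex)*1e3; Z=G[...,2]*1e3
for lo,hi in ((-8,-3),(-3,3),(3,8)):
    k=(im["depth"]>0)&(Y>lo)&(Y<hi)&(X>-82)&(X<-48); o=np.argsort(X[k]); print([(round(float(x),1),round(float(z),0),int(h),int(s)) for x,z,h,s in np.c_[X[k],Z[k],H[k][:,0],H[k][:,1]][o][::6] if x>-66])
E
```

```text
cam [0.48543786 0.0101672  0.37975259] jaw (np.int64(467), array([-79.6, -77.7, -68.9, -58.3, -52. ]), array([15.2, 22.1, 23.5]), array([-11.9,  13.1])) 48.7417
[(-65.5, 22.0, 12, 188), (-64.3, 23.0, 14, 185), (-63.1, 23.0, 15, 188), (-61.1, 21.0, 15, 187), (-59.9, 21.0, 15, 185), (-58.8, 22.0, 15, 188), (-57.1, 15.0, 9, 185), (-56.2, 7.0, 2, 192), (-54.1, 6.0, 9, 192), (-52.8, 8.0, 1, 194), (-50.6, 8.0, 2, 195), (-49.5, 41.0, 0, 129), (-48.4, 41.0, 1, 189)]
[(-65.5, 22.0, 11, 188), (-63.5, 22.0, 16, 183), (-62.4, 22.0, 16, 183), (-61.2, 22.0, 16, 183), (-60.1, 23.0, 15, 183), (-59.0, 24.0, 15, 184), (-57.3, 15.0, 16, 182), (-56.6, 7.0, 12, 181), (-55.5, 7.0, 12, 186), (-54.2, 8.0, 26, 172), (-53.1, 8.0, 26, 170), (-52.0, 9.0, 19, 179), (-50.8, 8.0, 7, 192), (-49.7, 42.0, 1, 162)]
[(-65.6, 24.0, 12, 187), (-63.7, 22.0, 15, 182), (-62.5, 21.0, 16, 178), (-61.4, 23.0, 16, 182), (-60.3, 21.0, 15, 182), (-59.2, 22.0, 16, 186), (-57.5, 16.0, 11, 181), (-56.7, 7.0, 5, 188), (-54.5, 8.0, 1, 193), (-53.4, 7.0, 1, 192), (-52.2, 8.0, 1, 193), (-51.0, 7.0, 4, 192), (-48.1, 41.0, 1, 190)]
```

The jaw's front edge is now at about −57.3 mm, against −56.7 expected at the stop. There is time for one gentle confirming pass with minimal back-off, then the key goes back.

```bash
python3 - <<'E'
from h import *
import pickle
r.move_to(SEAT+.215*n,tool(-74)); t0=np.mean([r.current_torque()@n for _ in range(3)])
r.move_linear(SEAT+.134*n,vel=.17)
for h in (.124,.1135,.1118):
    r.move_linear(SEAT+h*n,vel=.06); p=np.array(r.current_tool_pos())-SEAT; print(h,np.round([p@a*1e3,p@b*1e3,p@n*1e3],1),np.round(r.current_contact_force()))
    if p@n>h+.002: print("STUCK"); break
else:
    for phi in (-80,-84,-86,-88,-90):
        r.move_linear(SEAT+.1118*n,tool(phi)); ts=[]
        for _ in range(3): ts.append(r.current_torque()@n-t0); r.sleep(.015)
        print(phi,np.round(ts,2),round(r.current_t(),2))
        if np.mean(ts)>.22: break
    r.move_linear(SEAT+.1126*n,tool(-82)); print("back",r.current_torque()@n-t0)
    r.move_linear(SEAT+.22*n,vel=.18); print(r.current_t())
E
```

```text
0.124 [-0.00e+00  1.00e-01  1.24e+02] [-1. -0. -1.]
0.1135 [2.000e-01 1.000e-01 1.131e+02] [-0.  1. -1.]
0.1118 [ 1.000e-01 -2.000e-01  1.127e+02] [-2. -1.  7.]
-80 [-0.01  0.01  0.06] 51.42
-84 [0.05 0.09 0.09] 51.72
-86 [0.06 0.12 0.11] 52.02
-88 [0.18 0.22 0.19] 52.32
-90 [0.28 0.24 0.23] 52.62
back 0.09062357433756031
53.6583
```

The torque onset is the same, so the screw is at its stop. Now the key goes back to the stand.

```bash
python3 - <<'E'
from h import *
import pickle
x,y=.4953,.3228
r.move_to((x,y,.25),down(np.radians(31.6))); r.sleep(.15); p=r.current_tool_pos(); print(np.round(p,4),r.current_t())
for z in (.19,.16,.1265,.1235,.1225):
    r.move_linear((x,y,z),vel=.12 if z>.125 else .05); f=np.array(r.current_contact_force()); print(z,np.round(r.current_tool_pos(),4),f.round(1),round(r.current_t(),2))
    if f[2]>8 : break
E
```

```text
[0.4958 0.322  0.2498] 55.575
0.19 [0.4956 0.3229 0.1906] [ 0.3  0.1 -1.1] 56.23
0.16 [0.4954 0.3229 0.1604] [ 0.5  0.7 -1.6] 56.62
0.1265 [0.4955 0.3229 0.127 ] [-1.  -0.4 -1.2] 57.05
0.1235 [0.4955 0.3229 0.124 ] [-0.1  0.1 -1. ] 57.3
0.1225 [0.4958 0.323  0.1235] [-0.9 -0.7  5.4] 57.55
```

```bash
python3 - <<'E'
from h import *
r.set_gripper(.7); r.move_linear((.4953,.3228,.25),vel=.2); im=shot(); P=cloud(im); H=hsv(im)
bl=blob((abs(H[...,0].astype(int)-110)<10)&(H[...,1]>120)); k=bl&(im["depth"]>0)&(P[...,2]>.11)&(P[...,2]<.14)
print(k.sum(),rect(P[k]),np.median(P[k][:,2]),r.current_t())
red=blob(((H[...,0]<6)|(H[...,0]>174))&(H[...,1]>150)&(im["depth"]>0)&(np.hypot(P[...,0]-.573,P[...,1]-.06)<.08)); k=red&(P[...,2]>.05); print(np.median(P[k],axis=0),rect(P[k])[2])
cv2.imwrite("pics/end.png",cv2.cvtColor(im["pixels"],cv2.COLOR_RGB2BGR))
E
```

```text
1987 ((496.807373046875, 323.35076904296875), (88.61754608154297, 15.228271484375), 31.107036590576172) 0.12921116085492845 58.8917
[0.57195017 0.07821811 0.07086815] 3.0303430557250977
```

View pics/end.png

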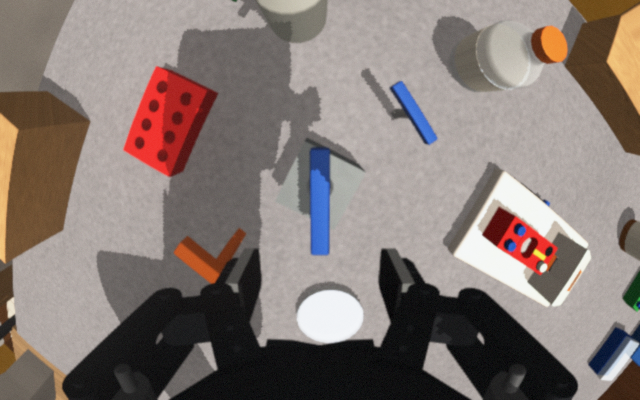

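The key handle (320,200) is upright in its stand at the original height, the holder is seated at (522,240), and the bystanders are unmoved.

```bash
python3 -c "
from cell import r
print(r.hand_in())"
```

```text
the job is handed in; nothing more can be done
None
```

I handed in the job at about 59 s: the holder sits fully down on the post with its tongue toward the nose, the key is back upright in its stand, and the screw is, as far as I can measure, at its stop — I turned it too far on the first pass, which let it slip back, then re-tightened it until the torque rise came at the same angle twice, with the jaw edge at about −57.3 mm against an expected −56.7 mm.

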